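# Lay out the pull handles on their drawer fronts

### The job

Four steel pull handles of three lengths lie among the fittings on the white panel, together with the four small beech drawer fronts they belong to. Stand each handle, feet down, on the front whose two pilot holes match its length, with the screw holes in its feet over the pilot holes, one handle to a front, ready to be screwed down. Leave the screwdriver and the hex key where they lie.

Things in the scene. Friction and masses are not known exactly. Their poses are not given: they have to be found in the camera images.
- pull_long_mid (a point): steel bow pull handle, the longest: 118 mm long, 32 mm high, screw holes 102 mm apart in its two flat feet (18 mm wide, 4 mm thick). Grip bar on top 10 mm wide, 7 mm thick, 25 to 32 mm above the underside of the feet, free between the legs over 75 mm. Stands feet down on the panel. Point: its centre, 16 mm above its underside; x along the handle (ends alike), z up
- pull_medium_mid (a point): steel bow pull handle, the middle size: 92 mm long, 32 mm high, screw holes 76 mm apart in its two flat feet (18 mm wide, 4 mm thick). Grip bar on top 10 mm wide, 7 mm thick, 25 to 32 mm above the underside of the feet, free between the legs over 49 mm. Stands feet down on the panel. Point: its centre, 16 mm above its underside; x along the handle (ends alike), z up
- pull_short_a_mid (a point): steel bow pull handle, one of two alike, the shortest: 66 mm long, 32 mm high, screw holes 50 mm apart in its two flat feet (18 mm wide, 4 mm thick). Grip bar on top 10 mm wide, 7 mm thick, 25 to 32 mm above the underside of the feet, free between the legs over 23 mm. Stands feet down on the panel. Point: its centre, 16 mm above its underside; x along the handle (ends alike), z up
- pull_short_b_mid (a point): steel bow pull handle, the other of the two shortest: 66 mm long, 32 mm high, screw holes 50 mm apart in its two flat feet (18 mm wide, 4 mm thick). Grip bar on top 10 mm wide, 7 mm thick, 25 to 32 mm above the underside of the feet, free between the legs over 23 mm. Stands feet down on the panel. Point: its centre, 16 mm above its underside; x along the handle (ends alike), z up
- front_wide_face (a point): the longest small beech drawer front, 160 mm long, 75 mm wide, 12 mm thick, lying fixed on the panel face up, with two dark pilot holes 102 mm apart on its long centre line. Point: centre of its upper face, midway between the pilot holes, 12 mm above the panel; x axis along the line of holes, z up
- front_medium_face (a point): the middle-sized small beech drawer front, 130 mm long, 75 mm wide, 12 mm thick, lying fixed on the panel face up, with two dark pilot holes 76 mm apart on its long centre line. Point: centre of its upper face, midway between the pilot holes, 12 mm above the panel; x axis along the line of holes, z up
- front_narrow_a_face (a point): one of two alike, the shortest: small beech drawer front, 100 mm long, 75 mm wide, 12 mm thick, lying fixed on the panel face up, with two dark pilot holes 50 mm apart on its long centre line. Point: centre of its upper face, midway between the pilot holes, 12 mm above the panel; x axis along the line of holes, z up
- front_narrow_b_face (a point): the other of the two shortest: small beech drawer front, 100 mm long, 75 mm wide, 12 mm thick, lying fixed on the panel face up, with two dark pilot holes 50 mm apart on its long centre line. Point: centre of its upper face, midway between the pilot holes, 12 mm above the panel; x axis along the line of holes, z up
- screwdriver_mid (a point): loose red-handled screwdriver lying on the panel, 192 mm long, handle 29 mm thick; not to be moved. Point: midway along it, 14.5 mm above the panel; x axis along it towards the bit
- hex_key_mid (a point): loose steel hex key lying on the panel, an L of 5 mm bar, arms 76 and 24 mm; not to be moved. Point: middle of the long arm, 2.5 mm above the panel; x axis along the long arm away from the bend, y axis towards the side on which the short arm points

How it is judged:
By the outcome, as a careful person would: the job done as asked, in the order asked, and still so for the second after the job is handed in, with the robot touching nothing.
It also fails if it takes over 96 s, if anything falls off the work surface, if the arm or the gripper's body presses on something with over 40 N, if the wrist force passes 120 N, or if a joint passes its speed limit or range.

### The arm

A 6-joint arm with a two-finger parallel gripper is mounted at the origin on the work surface. World frame = base frame: x ahead of the robot, y to its left, z up, the work surface at z = 0. Lengths are in m, angles in degrees, forces in N, time in s.
With the tool pointing down it reaches from about 0.325 to 0.85 m from the base axis. Payload 15.5 kg.
Tool frame: the origin (TCP) lies midway between the tips of the shut fingers; the grasp point (between the pads) lies 19 mm behind it; z points along the fingers, y is the line along which they close (so a half turn about z gives the same grasp; the last joint's range is limited). The gripper opens to 91 mm and grips with 3 to 60 N. Pads are 32 mm wide; open, the fingers measure 118 mm over their backs; the gripper's body (76 mm by 178 mm) begins 60 mm behind the grasp point.
Start: joints at [65.861, 28.281, 77.091, -0, 74.628, -5.472], TCP at [0.2, 0.592, 0.214] pointing down, gripper open.
Joint ranges: [-166.48, 166.48], [-47.26, 123.95], [12.59, 153.08], [-70.14, 250.14], [6.76, 159.57], [-176.63, 176.63]. Speed limits (degrees/s): [108.29, 108.29, 147.25, 172.46, 172.46, 172.46].

### API

Orientations are given as a 3x3 rotation matrix whose columns are the frame's x, y, z axes.
In Python, from bench import ctrl gives the robot as it stands. The module is installed in compiled form; this text tells all that it offers. Calls block until the motion is done:
- ctrl.goto(position, orientation): joint-space move of the TCP to a pose.
- ctrl.move_l(position, vel=0.15, ori=None, contact_N=None): straight line of the TCP; ori=None keeps the orientation; vel is the mean speed in m/s. With contact_N (N) it stops when the force on the tool has changed by that much, and returns True; else False.
- ctrl.movej(angles): joint-space move.
- ctrl.command_gripper(opening): opening from 0.0 (shut) to 1.0 (fully open); the grip force is fixed at half the most; returns when the fingers have stopped.
- ctrl.sleep(seconds).
- ctrl.ik(position, orientation): joint angles nearest the present ones, or None.
- ctrl.read_camera(name): name is "scene" or "top" or "wrist"; returns the picture (480x640x3 uint8, blue, green, red); there is no depth.
- ctrl.camera_params(name): a dict with "fx", "fy", "cx", "cy" (pixels), "D" ([k1, k2, p1, p2, k3] as OpenCV has them; the pictures are not rectified), "pose" (4x4, takes a point from camera to world coordinates); the wrist camera has in their place "T_tool_cam" (4x4, takes a point from camera to tool coordinates, whose origin is the TCP and whose axes are the flange's). Camera axes: x right, y up, looking along -z (the intrinsics and any distortion apply to the point x, -y, -z); pixel columns grow to the right and rows downward; lengths in m; the calibration is good to about 2 mm. A picture is of the moment at which its call begins: read the wrist's pose just before it. camera_params takes no time and is no camera call.
A pose or a line that the arm cannot do raises ctrl.MotionError and nothing moves.
- ctrl.sign_off(): hands the job in; it is judged then, once.
Readings, each from a call of its own:
- ctrl.current_t(): time.
- ctrl.current_q(): joint angles.
- ctrl.current_dq(): joint speeds.
- ctrl.current_effort(): joint torques, N m.
- ctrl.current_tool_pos(): TCP position.
- ctrl.current_eef_rot(): TCP orientation.
- ctrl.current_contact_force(): force on the tool from outside, world axes, zero at the start.
- ctrl.current_wrist_torque(): the same for the moment, N m.
- ctrl.current_grip_width(): opening from 0.0 (shut) to 1.0 (fully open).
- ctrl.current_grasp_force(): force on a finger pad.
Only numpy, scipy, OpenCV 4.12 (cv2) and the standard library are available. Lean on these libraries where they do the work, as an engineer would, in place of code of your own. Each camera call takes 0.05 s, during which the arm holds its last target. There are 200 camera calls.

## Working session

There is one attempt and no reset: what is moved stays moved. The work goes in short steps, each a Python script; the robot and the scene stay as the last script left them, time stands still between calls to the robot, and variables do not carry over. Pictures are saved under pics/ and viewed, at most 14 in all, crops included, and the job is handed in when it is done.

```bash
mkdir -p pics
python3 - <<'E'
from bench import ctrl
import cv2,numpy as np
np.set_printoptions(precision=4,suppress=True)
for n in ("top","scene"):
    im=ctrl.read_camera(n); cv2.imwrite(f"pics/{n}0.png",im); p=ctrl.camera_params(n); print(n,p)
print(ctrl.camera_params("wrist"), ctrl.current_t(), ctrl.current_eef_rot())
E
```

```text
top {'fx': 462.15145270550886, 'fy': 462.15145270550886, 'cx': 325.37237773203776, 'cy': 239.7780005028738, 'D': array([-0.0965,  0.    ,  0.    ,  0.    ,  0.    ]), 'pose': array([[ 0.0127,  0.9987, -0.0498,  0.4714],
       [-0.9999,  0.0129,  0.0036, -0.0001],
       [ 0.0043,  0.0497,  0.9988,  1.05  ],
       [ 0.    ,  0.    ,  0.    ,  1.    ]])}
scene {'fx': 495.5442942183064, 'fy': 495.5442942183064, 'cx': 318.76265250969647, 'cy': 248.10784439339233, 'D': array([0.0379, 0.    , 0.    , 0.    , 0.    ]), 'pose': array([[ 0.6982, -0.3896,  0.6006,  1.111 ],
       [ 0.7159,  0.3733, -0.5901, -0.555 ],
       [ 0.0057,  0.842 ,  0.5395,  0.5775],
       [ 0.    ,  0.    ,  0.    ,  1.    ]])}
{'fx': 414.2406189213502, 'fy': 414.2406189213502, 'cx': 309.633105130775, 'cy': 238.11809234939477, 'D': array([-0.0957,  0.    ,  0.    ,  0.    ,  0.    ]), 'T_tool_cam': array([[-0.0001,  0.9664,  0.257 ,  0.0722],
       [ 1.    ,  0.0003, -0.0008,  0.001 ],
       [-0.0009,  0.257 , -0.9664, -0.1712],
       [ 0.    ,  0.    ,  0.    ,  1.    ]])} 0.1 [[-0.9474  0.3201 -0.0004]
 [ 0.3201  0.9474 -0.001 ]
 [ 0.0001 -0.001  -1.    ]]
```

View pics/top0.png

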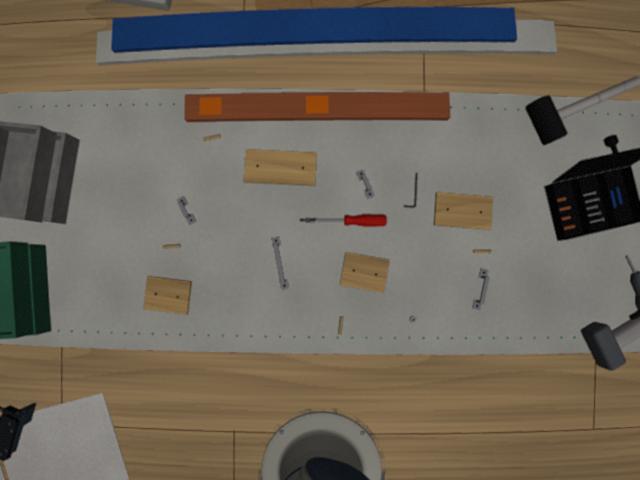

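View pics/scene0.png

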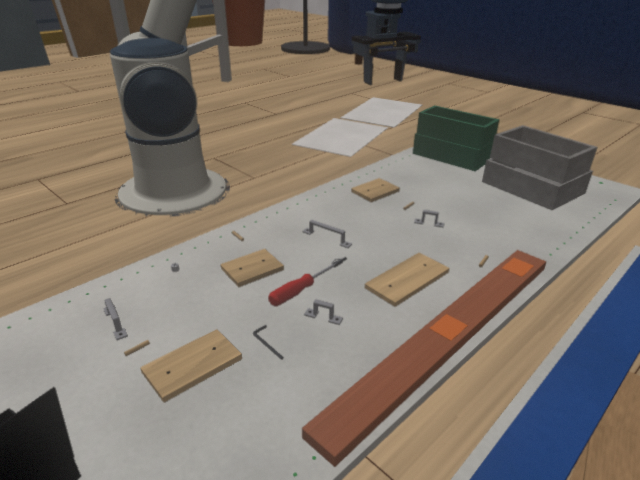

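The top view shows these things:
- **Fronts:** wide at (280,167), medium (463,211), narrow (168,295) and (365,272).
- **Handles:** long at (280,262), medium (482,288), shorts (187,210) and (365,184).
- **Leave alone:** screwdriver around (345,220), hex key (414,190).

The scene view agrees. I'll take a coarse fix from this view, then refine it with the wrist camera.

```bash
cat > h.py <<'E'
from bench import ctrl
import cv2,numpy as np
np.set_printoptions(precision=4,suppress=True)
def ray(name,px,pose=None):
    p=ctrl.camera_params(name); K=np.array([[p['fx'],0,p['cx']],[0,p['fy'],p['cy']],[0,0,1]])
    u=cv2.undistortPoints(np.array(px,float).reshape(-1,1,2),K,p['D']).reshape(-1,2)
    d=np.c_[u[:,0],-u[:,1],-np.ones(len(u))]
    T=p['pose'] if pose is None else pose
    return T[:3,3],d@T[:3,:3].T
def plane(name,px,z,pose=None):
    o,d=ray(name,px,pose); return o+d*((z-o[2])/d[:,2])[:,None]
def wpose():
    T=np.eye(4);T[:3,:3]=ctrl.current_eef_rot();T[:3,3]=ctrl.current_tool_pos()
    return T@ctrl.camera_params("wrist")['T_tool_cam']
def R(a): # tool x at angle a (rad), pointing down
    c,s=np.cos(a),np.sin(a); return np.array([[c,s,0],[s,-c,0],[0,0,-1.]])
def yaw(pos,a): # choose of a, a+pi the smaller |q6| move
    b=[]
    for k in (0,np.pi):
        q=ctrl.ik(pos,R(a+k))
        if q is not None: b.append((np.abs(np.array(q)-ctrl.current_q())[[0,5]].max(),a+k))
    return min(b)[1]
E
cat > coarse.py <<'E'
from h import *
C={} # name -> two end pixels (top)
H={'long':[(276,240),(285,286)],'med':[(485,271),(477,306)],'sa':[(182,200),(192,221)],'sb':[(361,173),(370,195)]}
im=cv2.imread('pics/top0.png'); hsv=cv2.cvtColor(im,cv2.COLOR_BGR2HSV)
roi=np.zeros(im.shape[:2],np.uint8); roi[125:335,100:520]=255
m=cv2.inRange(hsv,(8,60,60),(30,255,255))&roi
m=cv2.morphologyEx(m,cv2.MORPH_CLOSE,np.ones((5,5)))
out={}
for c in cv2.findContours(m,0,2)[0]:
    if cv2.contourArea(c)<800: continue
    q=plane('top',cv2.boxPoints(cv2.minAreaRect(c)),0.015)
    e=[q[1]-q[0],q[2]-q[1]]; l=[np.linalg.norm(v) for v in e]; k=int(np.argmax(l))
    L=l[k]; n='wide' if L>.147 else 'medium' if L>.117 else 'narrow_'+('a' if 'narrow_a' not in out else 'b')
    out[n]=[*q.mean(0)[:2],np.arctan2(e[k][1],e[k][0])]; print(n,out[n],np.sort(l),np.hypot(*out[n][:2]))
for n,p in H.items():
    q=plane('top',p,0.007); d=q[1]-q[0]
    out[n]=[*q.mean(0)[:2],np.arctan2(d[1],d[0])]; print(n,out[n],np.linalg.norm(d),np.hypot(*out[n][:2]))
import json; json.dump({k:list(map(float,v)) for k,v in out.items()},open('coarse.json','w'))
E
python3 coarse.py
```

```text
narrow_a [np.float64(0.3939595700901509), np.float64(0.35194270972247854), np.float64(-1.6740555441462592)] [0.0763 0.103 ] 0.5282686946927835
narrow_b [np.float64(0.451782957854255), np.float64(-0.09220609589585047), np.float64(-1.730524323610175)] [0.0756 0.1018] 0.46109630786625727
medium [np.float64(0.5936197119776988), np.float64(-0.3172309879333147), np.float64(-1.6337989807196953)] [0.0764 0.1343] 0.6730675019295115
wide [np.float64(0.6873868697988914), np.float64(0.10153589506642655), np.float64(-1.610729623543524)] [0.0773 0.1632] 0.6948454840889868
long [np.float64(0.46972791884381826), np.float64(0.09669512429380553), np.float64(-2.9314793584218632)] 0.10574477170742883 0.4795771729383491
med [np.float64(0.416849793374359), np.float64(-0.3600480334028798), np.float64(2.914318061325564)] 0.08184748166543537 0.5508160642115724
sa [np.float64(0.586327848528434), np.float64(0.3131610688207859), np.float64(-2.665448886294855)] 0.054014658895183615 0.6647181364946795
sb [np.float64(0.6518853923833152), np.float64(-0.09372030883793356), np.float64(-2.748520703805497)] 0.05449136753140516 0.6585879296581638
```

Sizes and reach are consistent with the description. Next are the first wrist looks, at short handle sa and front narrow_a.

```bash
cat >> h.py <<'E'
import json
def look(n,tag,z=0.14,c=None):
    c=c or json.load(open('coarse.json'))[n]
    p=[c[0],c[1],z]; a=yaw(p,c[2]); ctrl.goto(p,R(a))
    T=wpose(); im=ctrl.read_camera("wrist"); cv2.imwrite(f"pics/{tag}.png",im); np.save(f"pics/{tag}.npy",T)
    return im,T
E
python3 - <<'E'
from h import *
look('sa','w_sa'); print(ctrl.current_t()); look('narrow_a','w_na'); print(ctrl.current_t(),ctrl.current_q())
a=cv2.imread('pics/w_sa.png');b=cv2.imread('pics/w_na.png')
cv2.imwrite('pics/w1.png',np.hstack([a[:,120:520],b[:,120:520]]))
E
```

```text
1.9083
2.7583 [  35.2657   25.7562   95.7022   -0.0088   58.4599 -138.6601]
```

View pics/w1.png

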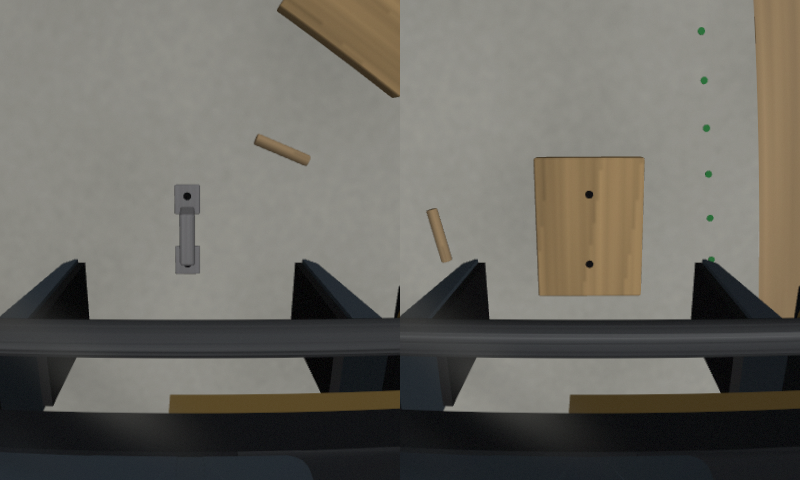

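The wrist view is good. In full-frame pixels, handle sa has its far foot hole at about (307,196) and feet spanning rows 184–273. The front's holes are at about (309,195) and (309,264). I'll write the detectors and derive heights from the known spacings.

```bash
cat >> h.py <<'E'
def blob(g,th,amin,amax,roi):
    m=((g<th)*255).astype(np.uint8)&roi
    r=[]
    for c in cv2.findContours(m,cv2.RETR_EXTERNAL,cv2.CHAIN_APPROX_NONE)[0]:
        A=cv2.contourArea(c)
        if amin<A<amax: r.append(c)
    return r
def dark_centroid(g,x,y,r=8):
    x,y=int(round(x)),int(round(y)); p=g[y-r:y+r+1,x-r:x+r+1].astype(float)
    w=np.clip(np.median(p)*0.75-p,0,None); yy,xx=np.mgrid[-r:r+1,-r:r+1]
    return np.array([x+(w*xx).sum()/w.sum(),y+(w*yy).sum()/w.sum()])
def front(im,T,zf,L):
    """hole pixels -> centre, yaw, measured spacing"""
    g=cv2.cvtColor(im,cv2.COLOR_BGR2GRAY); hsv=cv2.cvtColor(im,cv2.COLOR_BGR2HSV)
    w=cv2.inRange(hsv,(5,60,50),(30,255,255)); roi=np.zeros_like(g); roi[60:318,180:440]=255
    cs=cv2.findContours(w&roi,cv2.RETR_EXTERNAL,cv2.CHAIN_APPROX_NONE)[0]
    c=min([c for c in cs if cv2.contourArea(c)>4000],key=lambda c:abs(c[:,0,0].mean()-309)); f=np.zeros_like(g); cv2.drawContours(f,[c],-1,255,-1)
    f=cv2.erode(f,np.ones((9,9)))
    hs=[dark_centroid(g,*b.reshape(-1,2).mean(0)) for b in blob(g,70,8,200,f)]
    assert len(hs)==2,hs
    q=plane('wrist',hs,zf,T); d=q[1]-q[0]; s=np.linalg.norm(d)
    return q.mean(0)[:2],np.arctan2(d[1],d[0]),s,np.array(hs)
def handle(im,T,zf,L,th):
    """zf = top of feet; L = hole spacing.  Far hole + outline axis"""
    g=cv2.cvtColor(im,cv2.COLOR_BGR2GRAY); roi=np.zeros_like(g); roi[60:318,255:365]=255
    m=((cv2.GaussianBlur(g,(3,3),0)<th)*255).astype(np.uint8)&roi
    c=max(cv2.findContours(m,cv2.RETR_EXTERNAL,cv2.CHAIN_APPROX_NONE)[0],key=cv2.contourArea)
    b=cv2.boxPoints(cv2.minAreaRect(c)); b=b[np.argsort(b[:,1])]
    far,near=b[:2].mean(0),b[2:].mean(0)
    q=plane('wrist',[far,near],zf,T); d=q[1]-q[0]; ln=np.linalg.norm(d); u=d/ln
    f=np.zeros_like(g); cv2.drawContours(f,[c],-1,255,-1)
    hs=[dark_centroid(g,*x.reshape(-1,2).mean(0)) for x in blob(g,60,5,200,cv2.erode(f,np.ones((5,5))))]
    hs.sort(key=lambda p:p[1]); h=hs[0]
    qh=plane('wrist',[h],zf,T)[0]
    return (qh+u*L/2)[:2],np.arctan2(u[1],u[0]),ln,q.mean(0)[:2],np.array(hs),b
E
python3 - <<'E'
from h import *
im,T=cv2.imread('pics/w_na.png'),np.load('pics/w_na.npy')
for z in (.012,.02,.03): print(z,front(im,T,z,.05))
im,T=cv2.imread('pics/w_sa.png'),np.load('pics/w_sa.npy')
g=cv2.cvtColor(im,cv2.COLOR_BGR2GRAY); print(g[190:280:8,300:316:5].tolist(),g[200,340:350])
for z in (.004,.012,.022): print(z,handle(im,T,z,.05,115))
# panel/wood height by triangulation of narrow_a: top vs scene corners skipped
E
```

```text
0.012 (array([0.3961, 0.3546]), np.float64(-1.672459367040799), np.float64(0.053350362586713766), array([[309.0593, 263.6812],
       [308.7653, 194.0913]]))
0.02 (array([0.3959, 0.3527]), np.float64(-1.6724593670407986), np.float64(0.05192553786979194), array([[309.0593, 263.6812],
       [308.7653, 194.0913]]))
0.03 (array([0.3956, 0.3502]), np.float64(-1.672459367040798), np.float64(0.050144506973639605), array([[309.0593, 263.6812],
       [308.7653, 194.0913]]))
[[101, 102, 104, 103], [101, 19, 66, 104], [101, 94, 96, 103], [72, 91, 90, 112], [88, 103, 100, 136], [87, 102, 102, 137], [86, 102, 101, 137], [82, 102, 101, 86], [81, 100, 103, 99], [78, 100, 100, 99], [99, 101, 103, 102], [142, 142, 142, 144]] [139 140 140 141 141 141 139 139 140 141]
0.004 (array([0.5889, 0.3139]), np.float64(0.474472011645105), np.float64(0.06925354475611055), array([0.5904, 0.3144]), array([[306.7822, 195.7875]]), array([[294., 185.],
       [319., 185.],
       [319., 273.],
       [294., 273.]], dtype=float32))
0.012 (array([0.5878, 0.3134]), np.float64(0.4744720116451047), np.float64(0.06745083901893759), array([0.5886, 0.3136]), array([[306.7822, 195.7875]]), array([[294., 185.],
       [319., 185.],
       [319., 273.],
       [294., 273.]], dtype=float32))
0.022 (array([0.5863, 0.3127]), np.float64(0.47447201164510444), np.float64(0.06519745684747119), array([0.5864, 0.3125]), array([[306.7822, 195.7875]]), array([[294., 185.],
       [319., 185.],
       [319., 273.],
       [294., 273.]], dtype=float32))
```

Matching the spacings gives a front face at z≈0.030, so the panel is ≈0.018. The handle length agrees with foot tops at about 0.022. Closing the fingers centres a handle in tool y, so I'll grip sa, release it and look again to measure the camera's bias in tool y.

```bash
cat >> h.py <<'E'
ZP=0.018; TH=115
def grasp(c,a,open_=0.5):
    p=[c[0],c[1],ZP+.06]; a=yaw(p,a)
    ctrl.command_gripper(open_); ctrl.goto(p,R(a))
    hit=ctrl.move_l([c[0],c[1],ZP+.010],vel=.08,contact_N=8)
    ctrl.command_gripper(0.0)
    print('grasp hit',hit,'w',ctrl.current_grip_width()*91,'F',ctrl.current_grasp_force(),'z',ctrl.current_tool_pos()[2])
    return a
def intool(c,T0,R0): return (R0.T@(np.array([*c,0])-np.array([*T0[:2],0])))[:2]*1000
E
python3 - <<'E'
from h import *
im,T=cv2.imread('pics/w_sa.png'),np.load('pics/w_sa.npy')
c,a=handle(im,T,ZP+.004,.05,TH)[:2]
a=grasp(c,a); ctrl.command_gripper(0.5)
ctrl.move_l([*c,.14],vel=.15); ctrl.command_gripper(1.0)
im,T=look('sa','w_sa2',c=[*c,a])
P,R0=ctrl.current_tool_pos(),ctrl.current_eef_rot()
h=handle(im,T,ZP+.004,.05,TH)
print(h,'tool offsets mm hole/rect',intool(h[0],P,R0),intool(h[3],P,R0),'yaw diff',np.degrees(h[1]-a)%180, ctrl.current_t())
E
```

```text
grasp hit False w 9.624660389584106 F 30.000326111912727 z 0.028128132121955817
(array([0.586 , 0.3134]), np.float64(0.47428283019332), np.float64(0.06516485855042624), array([0.5857, 0.3132]), array([[309.6429, 196.1668]]), array([[297., 185.],
       [322., 185.],
       [322., 273.],
       [297., 273.]], dtype=float32)) tool offsets mm hole/rect [-0.0469  0.8412] [0.2619 0.7406] yaw diff 179.9891607012506 8.5667
```

Grip is fine, with a width of 9.6 mm on the 10 mm bar. The tool-y bias is +0.8 mm, which I'll remove from every measurement. Next I place sa on narrow_a and check it with a look.

```bash
cat >> h.py <<'E'
def fix(c,R0): return np.array(c)-0.0008*R0[:2,1]
def place(c,a):
    p=[c[0],c[1],ZP+.075]; a=yaw(p,a)
    q=ctrl.current_tool_pos(); ctrl.move_l([q[0],q[1],ZP+.075],vel=.12)
    ctrl.goto(p,R(a)); ctrl.sleep(.2)
    ctrl.move_l([*c,ZP+.026],vel=.08)
    hit=ctrl.move_l([*c,ZP+.017],vel=.02,contact_N=4)
    z=ctrl.current_tool_pos()[2]; F=ctrl.current_contact_force()
    ctrl.command_gripper(.4); ctrl.move_l([*c,.15],vel=.15); ctrl.command_gripper(1.0)
    print('place hit',hit,'z',z,'F',F,'t',ctrl.current_t())
def job(hn,fn,L,z=.14):
    im,T=look(hn,'w_'+hn,z); R0=ctrl.current_eef_rot()
    h=handle(im,T,ZP+.004,L,TH); print(hn,'len',h[2],'hole vs rect mm',(h[0]-h[3])*1000,'coarse diff',h[0]-json.load(open('coarse.json'))[hn][:2])
    im,T=look(fn,'w_'+fn,z); Rf=ctrl.current_eef_rot()
    f=front(im,T,ZP+.012,L); print(fn,'spacing',f[2],'c',f[0])
    assert abs(f[2]-L)<.0025 and abs(h[2]-L-.016)<.003
    ch,cf=fix(h[0],R0),fix(f[0],Rf)
    grasp(ch,h[1]); place(cf,f[1])
    P=ctrl.current_tool_pos(); im=ctrl.read_camera('wrist'); cv2.imwrite(f'pics/p_{hn}.png',im); np.save(f'pics/p_{hn}.npy',wpose())
E
python3 - <<'E'
from h import *
im,T=cv2.imread('pics/w_sa2.png'),np.load('pics/w_sa2.npy'); R0=ctrl.current_eef_rot()
h=handle(im,T,ZP+.004,.05,TH)
im,T=cv2.imread('pics/w_na.png'),np.load('pics/w_na.npy')
f=front(im,T,ZP+.012,.05); Rf=(T@np.linalg.inv(ctrl.camera_params('wrist')['T_tool_cam']))[:3,:3]
grasp(fix(h[0],R0),h[1]); place(fix(f[0],Rf),f[1])
np.save('pics/p_sa.npy',wpose()); cv2.imwrite('pics/p_sa.png',ctrl.read_camera('wrist'))
E
```

```text
grasp hit False w 9.623681667811665 F 30.00033751130104 z 0.028120333349562366
place hit True z 0.03956712439724157 F [0.5182 1.0841 2.8721] t 16.3667
```

View pics/p_sa.png

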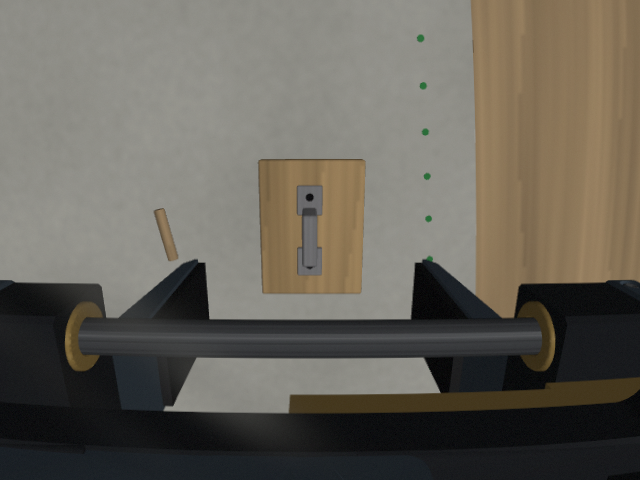

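Handle sa stands centred on the front, with its foot hole at (310,197) and the front spanning rows 159–293. Contact came at the expected height. I'll check the offset numerically and do the medium and long pairs.

```bash
cat >> h.py <<'E'
def check(tag,ftag,L):
    im,T=cv2.imread(f'pics/{ftag}.png'),np.load(f'pics/{ftag}.npy'); f=front(im,T,ZP+.012,L)
    Ti=np.linalg.inv(ctrl.camera_params('wrist')['T_tool_cam']); cf=fix(f[0],(T@Ti)[:3,:3])
    im,T=cv2.imread(f'pics/{tag}.png'),np.load(f'pics/{tag}.npy'); g=cv2.cvtColor(im,cv2.COLOR_BGR2GRAY); Rt=(T@Ti)[:3,:3]
    r=np.zeros_like(g); r[70:250,300:322]=255
    b=[x for x in blob(g,60,8,120,r)]; b=min(b,key=lambda x:x[:,0,1].mean()); h=dark_centroid(g,*b.reshape(-1,2).mean(0),r=6)
    q=fix(plane('wrist',[h],ZP+.016,T)[0][:2],Rt)
    u=np.array([np.cos(f[1]),np.sin(f[1])]); s=np.sign((q-cf)@u); d=q-(cf+s*u*L/2)
    print('CHECK',tag,'px',h,'err along/across mm',d@u*1000,(d@[-u[1],u[0]])*1000)
E
python3 - <<'E'
from h import *
check('p_sa','w_na',.05)
job('long','wide',.102,.17); check('p_long','w_wide',.102)
E
```

```text
CHECK p_sa px [309.2657 196.9067] err along/across mm -0.49517338664786725 1.5438684351292897
long len 0.11673846430837345 hole vs rect mm [ 0.4642 -0.0224] coarse diff [0.0011 0.003 ]
wide spacing 0.10229694874350588 c [0.6853 0.1022]
grasp hit False w 9.837397380999647 F 29.99620109796524 z 0.02805434296839629
place hit True z 0.039879185793306376 F [ 1.3753 -0.4426  5.4971] t 27.9833
CHECK p_long px [307.9851 159.3908] err along/across mm -0.4265239778222261 2.417647966301414
```

The across errors of 1.5 and 2.4 mm look systematic: in the picture the front's middle is at column 312 against 309.5 for the handle. I'll see whether the yaw was flipped between look and place, or whether the arm missed its target.

Run:
```python
from h import *
Ti=np.linalg.inv(ctrl.camera_params('wrist')['T_tool_cam'])
for t in ('w_sa','w_sa2','w_na','p_sa','w_long','w_wide','p_long'):
    W=np.load(f'pics/{t}.npy')@Ti; print(t,W[:3,3],'yaw',np.degrees(np.arctan2(W[1,0],W[0,0])),'tilt',W[:2,2])
for ft,pt,L in (('w_na','p_sa',.05),('w_wide','p_long',.102)):
    f=front(cv2.imread(f'pics/{ft}.png'),np.load(f'pics/{ft}.npy'),ZP+.012,L); print('front raw',f[0],np.degrees(f[1]),f[3])
    # edges of wood top face in both pictures
    for t in (ft,pt):
        im=cv2.imread(f'pics/{t}.png');T=np.load(f'pics/{t}.npy')
        w=cv2.inRange(cv2.cvtColor(im,cv2.COLOR_BGR2HSV),(5,60,50),(30,255,255))
        for r in (180,210):
            x=309+30
            k=w[r]>0; xr=339
            while k[xr]: xr+=1
            xl=280
            while k[xl]: xl-=1
            q=plane('wrist',[[xl+.5,r],[xr-.5,r]],ZP+.012,T); print(t,r,xl,xr,'width',np.linalg.norm(q[1]-q[0]),'mid',q.mean(0)[:2])
```

```text
w_sa [0.5852 0.3148 0.1401] yaw -152.70141365586895 tilt [-0.0003  0.0011]
w_sa2 [0.5856 0.3137 0.14  ] yaw -152.81756533181422 tilt [-0.0003  0.001 ]
w_na [0.3947 0.3526 0.1404] yaw -96.03125764429528 tilt [0.0012 0.0007]
p_sa [0.3963 0.3502 0.15  ] yaw -95.8226838270573 tilt [0.0003 0.0002]
w_long [0.469  0.0986 0.17  ] yaw -167.82599225555757 tilt [-0.0002  0.0014]
w_wide [0.6868 0.1021 0.1698] yaw -92.30587464911366 tilt [-0.0006 -0.    ]
p_long [0.6861 0.1022 0.15  ] yaw -92.29425327310877 tilt [-0.0001  0.    ]
front raw [0.3956 0.3502] -95.82486313855878 [[309.0593 263.6812]
 [308.7653 194.0913]]
w_na 180 254 364 width 0.07416877779627261 mid [0.3919 0.3156]
w_na 210 255 363 width 0.0740860468439776 mid [0.394  0.3363]
p_sa 180 258 365 width 0.07459151665658194 mid [0.3919 0.3145]
p_sa 210 259 364 width 0.07446548600634945 mid [0.3941 0.3359]
front raw [0.6853 0.1022] -92.29380022166781 [[312.0079 285.7809]
 [312.1687 156.33  ]]
w_wide 180 262 362 width 0.07439224532200878 mid [0.6841 0.0686]
w_wide 210 263 361 width 0.07416400747530293 mid [0.685  0.0915]
p_long 180 258 365 width 0.07458766404311538 mid [0.6839 0.0662]
p_long 210 259 364 width 0.0744603397415873 mid [0.6847 0.0877]
```

View pics/p_long.png

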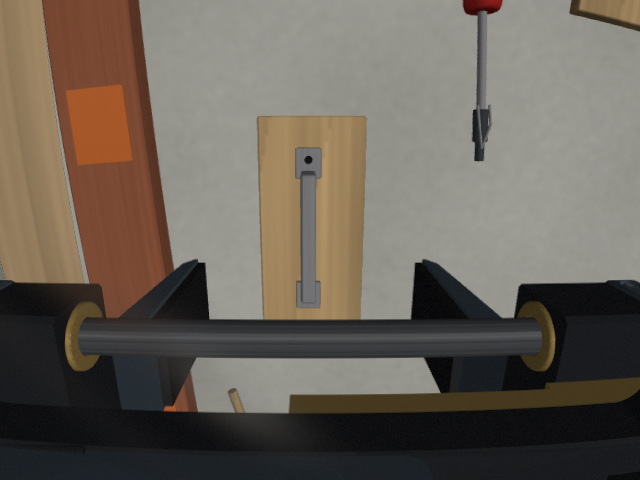

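Run:
```python
from h import *
Ti=np.linalg.inv(ctrl.camera_params('wrist')['T_tool_cam'])
for t,px,z in (('w_sa2',(309.64,196.2),.022),('p_sa',(309.27,196.9),.034),('p_sa',(311.5,210),.030),('w_na',(309,210),.030),('p_long',(308,159.4),.034),('p_long',(311.5,210),.03)):
    T=np.load(f'pics/{t}.npy'); W=T@Ti; q=plane('wrist',[px],z,T)[0]
    print(t,px,'tool mm',(W[:3,:3].T@(q-W[:3,3]))*1000, 'det',np.linalg.det(W[:3,:3])); print(W[:3,:3])
```

```text
w_sa2 (309.64, 196.2) tool mm [ 24.7536  -0.4932 118.0078] det 0.9999999999999989
[[-0.8896 -0.4568 -0.0003]
 [-0.4568  0.8896  0.001 ]
 [-0.0001  0.001  -1.    ]]
p_sa (309.27, 196.9) tool mm [ 24.5777  -0.7509 116.0253] det 0.9999999999999993
[[-0.1015 -0.9948  0.0003]
 [-0.9948  0.1015  0.0002]
 [-0.0002 -0.0002 -1.    ]]
p_sa (311.5, 210) tool mm [ 14.4707   0.8349 120.0274] det 0.9999999999999993
[[-0.1015 -0.9948  0.0003]
 [-0.9948  0.1015  0.0002]
 [-0.0002 -0.0002 -1.    ]]
w_na (309, 210) tool mm [ 16.3484  -0.9316 110.3933] det 0.9999999999999979
[[-0.1051 -0.9945  0.0012]
 [-0.9945  0.1051  0.0007]
 [-0.0009 -0.0012 -1.    ]]
p_long (308, 159.4) tool mm [ 50.5572  -1.6143 116.0064] det 0.9999999999999998
[[-0.04   -0.9992 -0.0001]
 [-0.9992  0.04    0.    ]
 [-0.      0.0001 -1.    ]]
p_long (311.5, 210) tool mm [ 14.4747   0.8348 120.007 ] det 0.9999999999999998
[[-0.04   -0.9992 -0.0001]
 [-0.9992  0.04    0.    ]
 [-0.      0.0001 -1.    ]]
```

The cause is that my tool-y bias used a pose read after the picture, while the arm was still settling. The true bias has the opposite sign, about −0.7 mm. I'll add a settling pause, change the bias, and correct the long and sa handles by regrasping where they stand, lifting slightly and shifting by the measured error.

```bash
sed -i 's/ctrl.goto(p,R(a))$/ctrl.goto(p,R(a)); ctrl.sleep(.3)/; s/-0.0008\*R0/+0.0009*R0/' h.py
cat >> h.py <<'E'
def err(tag,ftag,L):
    "world xy error of the placed handle: far hole vs pilot line; both in same camera, biases cancel"
    im,T=cv2.imread(f'pics/{ftag}.png'),np.load(f'pics/{ftag}.npy'); f=front(im,T,ZP+.012,L)
    im,T=cv2.imread(f'pics/{tag}.png'),np.load(f'pics/{tag}.npy'); g=cv2.cvtColor(im,cv2.COLOR_BGR2GRAY)
    r=np.zeros_like(g); r[70:250,300:322]=255
    b=min(blob(g,60,8,120,r),key=lambda x:x[:,0,1].mean()); h=dark_centroid(g,*b.reshape(-1,2).mean(0),r=6)
    q=plane('wrist',[h],ZP+.016,T)[0][:2]
    # front's across position from its long edges in this same picture
    w=cv2.inRange(cv2.cvtColor(im,cv2.COLOR_BGR2HSV),(5,60,50),(30,255,255)); mids=[]
    for y in range(int(h[1])-8,int(h[1])+60,4):
        l=np.where(w[y,:290]==0)[0].max()+1; rr=330+np.where(w[y,330:]==0)[0].min()-1
        mids.append(plane('wrist',[[l,y],[rr,y]],ZP+.012,T).mean(0)[:2])
    u=np.array([np.cos(f[1]),np.sin(f[1])]); n=np.array([-u[1],u[0]]); s=np.sign((q-f[0])@u)
    along=(q-f[0])@u-s*L/2; ac1=(q-f[0])@n; ac2=(q-np.mean(mids,0))@n
    print('ERR',tag,'along %.2f across(holes) %.2f across(edges) %.2f mm'%(along*1e3,ac1*1e3,ac2*1e3))
    return along*u+(ac1+ac2)/2*n, u
def snap(tag):
    ctrl.sleep(.3); np.save(f'pics/{tag}.npy',wpose()); cv2.imwrite(f'pics/{tag}.png',ctrl.read_camera('wrist'))
def nudge(tag,ftag,L,new):
    e,u=err(tag,ftag,L)
    W=np.load(f'pics/{tag}.npy')@np.linalg.inv(ctrl.camera_params('wrist')['T_tool_cam']); p=W[:2,3]
    a=np.arctan2(W[1,0],W[0,0])
    if np.linalg.norm(ctrl.current_tool_pos()-W[:3,3])>.003: ctrl.goto([*p,.11],R(a))
    ctrl.command_gripper(.4); ctrl.move_l([*p,ZP+.023],vel=.12); ctrl.command_gripper(0.)
    ctrl.move_l([*p,ZP+.030],vel=.05); t=p-e; ctrl.move_l([*t,ZP+.030],vel=.03); ctrl.sleep(.2)
    hit=ctrl.move_l([*t,ZP+.017],vel=.02,contact_N=4); z=ctrl.current_tool_pos()[2]
    ctrl.command_gripper(.4); ctrl.move_l([*t,.15],vel=.15); ctrl.command_gripper(1.0)
    snap(new); print('nudge',hit,z,'t',ctrl.current_t()); err(new,ftag,L)
E
python3 - <<'E'
from h import *
err('p_sa','w_na',.05)
nudge('p_long','w_wide',.102,'p_long2')
E
```

```text
ERR p_sa along -0.49 across(holes) 1.54 across(edges) 1.60 mm
ERR p_long along -0.43 across(holes) 2.42 across(edges) 2.48 mm
nudge True 0.041039434164510336 t 34.4917
ERR p_long2 along 0.01 across(holes) -0.20 across(edges) -0.23 mm
```

The long handle is now within 0.3 mm. Next come the second short handle and the medium.

Run:
```python
from h import *
job('sb','narrow_b',.05); snap('p_sb'); err('p_sb','w_narrow_b',.05)
job('med','medium',.076,.15); snap('p_med'); err('p_med','w_medium',.076)
print(ctrl.current_t())
```

```text
sb len 0.029830956213769348 hole vs rect mm [nan nan] coarse diff [nan nan]
narrow_b spacing 0.050117918428567734 c [ 0.4528 -0.0889]h.py:39: RuntimeWarning: invalid value encountered in scalar divide
  return np.array([x+(w*xx).sum()/w.sum(),y+(w*yy).sum()/w.sum()])
Traceback (most recent call last):
  File "h.py", line 88, in job
    assert abs(f[2]-L)<.0025 and abs(h[2]-L-.016)<.003
           ^^^^^^^^^^^^^^^^^^^^^^^^^^^^^^^^^^^^^^^^^^^
AssertionError
```

View pics/w_sb.png

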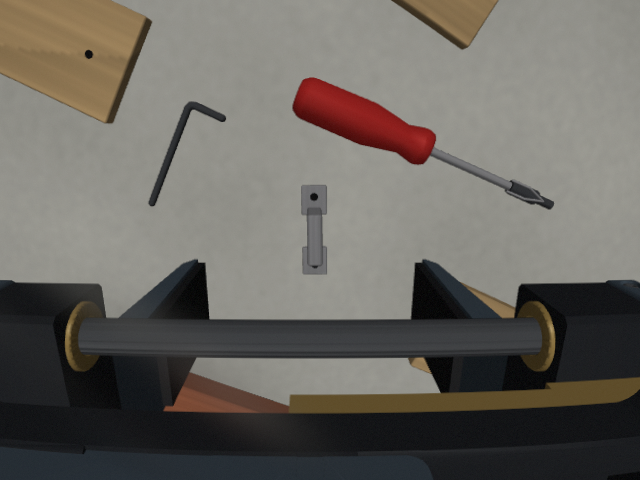

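The handle is at (314,230), with its far hole at (314,197), but the mask picked up the red screwdriver. I'll choose the central low-saturation contour, use a threshold relative to the panel, and reuse the pictures.

```bash
python3 - <<'E'
s=open('h.py').read()
s=s.replace("m=((cv2.GaussianBlur(g,(3,3),0)<th)*255).astype(np.uint8)&roi","bl=cv2.GaussianBlur(g,(3,3),0); m=((bl<.83*np.median(g[150:300,250:370]))*255).astype(np.uint8)&roi&cv2.inRange(cv2.cvtColor(im,cv2.COLOR_BGR2HSV),(0,0,0),(180,70,255))")
s=s.replace("c=max(cv2.findContours(m,cv2.RETR_EXTERNAL,cv2.CHAIN_APPROX_NONE)[0],key=cv2.contourArea)","c=min([k for k in cv2.findContours(m,cv2.RETR_EXTERNAL,cv2.CHAIN_APPROX_NONE)[0] if cv2.contourArea(k)>400],key=lambda k:abs(k[:,0,0].mean()-310)+abs(k[:,0,1].mean()-230))")
s=s.replace("    im,T=look(hn,'w_'+hn,z); R0=ctrl.current_eef_rot()","    im,T=(cv2.imread(f'pics/w_{hn}.png'),np.load(f'pics/w_{hn}.npy')) if old else look(hn,'w_'+hn,z)\n    Ti=np.linalg.inv(ctrl.camera_params('wrist')['T_tool_cam']); R0=(T@Ti)[:3,:3]")
s=s.replace("    im,T=look(fn,'w_'+fn,z); Rf=ctrl.current_eef_rot()","    im,T=(cv2.imread(f'pics/w_{fn}.png'),np.load(f'pics/w_{fn}.npy')) if old else look(fn,'w_'+fn,z)\n    Rf=(T@Ti)[:3,:3]")
s=s.replace("def job(hn,fn,L,z=.14):","def job(hn,fn,L,z=.14,old=False):")
open('h.py','w').write(s)
E
python3 - <<'E'
from h import *
job('sb','narrow_b',.05,old=True); snap('p_sb'); err('p_sb','w_narrow_b',.05)
print(ctrl.current_t())
job('med','medium',.076,.15); snap('p_med'); err('p_med','w_medium',.076)
print(ctrl.current_t())
E
```

```text
sb len 0.06516294887959924 hole vs rect mm [0.4359 0.2632] coarse diff [-0.0011  0.0044]
narrow_b spacing 0.050117918428567734 c [ 0.4528 -0.0889]
grasp hit False w 9.922518441793372 F 30.00042714178562 z 0.028129951632360747
place hit True z 0.03977902397020925 F [-0.8177  0.0441 -0.8824] t 46.9583
ERR p_sb along 0.13 across(holes) -1.57 across(edges) -1.66 mm
47.3583
med len 0.09154347151745863 hole vs rect mm [-0.6761 -0.0576] coarse diff [0.0004 0.0098]
medium spacing 0.07617870603475561 c [ 0.5927 -0.3112]
grasp hit False w 9.470113002121963 F 29.999452829360962 z 0.028086985367905534
place hit True z 0.03977824325533528 F [1.5857 0.4026 4.9338] t 60.2667
ERR p_med along 73.01 across(holes) -3.88 across(edges) -2.59 mm
60.6667
```

View pics/p_med.png

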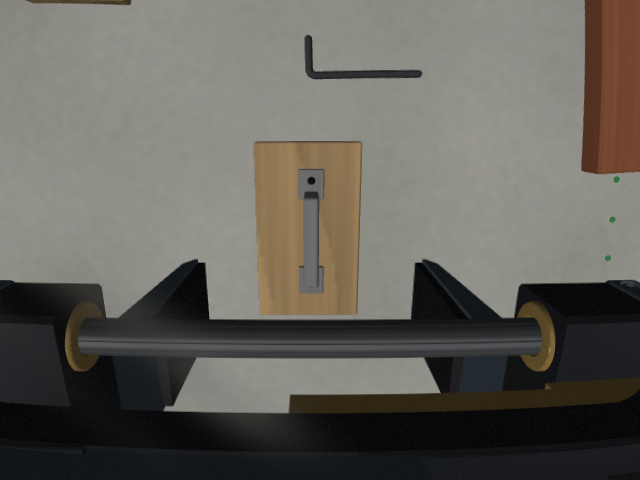

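The handle is on the medium front with its far hole at (311,181). The check had picked up the hex key at row 75, so I'll limit its rows. Then I'll nudge med, sb and sa, guarding the time.

```bash
sed -i 's/r\[70:250,300:322\]=255/r[130:250,300:322]=255/' h.py
python3 - <<'E'
from h import *
for a in (('p_med','w_medium',.076,'p_med2'),('p_sb','w_narrow_b',.05,'p_sb2'),('p_sa','w_na',.05,'p_sa2')):
    if ctrl.current_t()<84: nudge(*a)
cv2.imwrite('pics/top1.png',ctrl.read_camera('top')); print(ctrl.current_t())
E
```

```text
ERR p_med along 0.65 across(holes) -2.26 across(edges) -2.38 mm
nudge True 0.04105472448117105 t 67.125
ERR p_med2 along 0.08 across(holes) 0.26 across(edges) 0.13 mm
ERR p_sb along 0.13 across(holes) -1.57 across(edges) -1.66 mm
nudge True 0.04087155903658059 t 74.2833
ERR p_sb2 along 0.03 across(holes) 0.45 across(edges) 0.33 mm
ERR p_sa along -0.49 across(holes) 1.54 across(edges) 1.60 mm
nudge True 0.040925629217034507 t 82.4417
ERR p_sa2 along 0.18 across(holes) 0.31 across(edges) 0.40 mm
82.4917
```

View pics/top1.png

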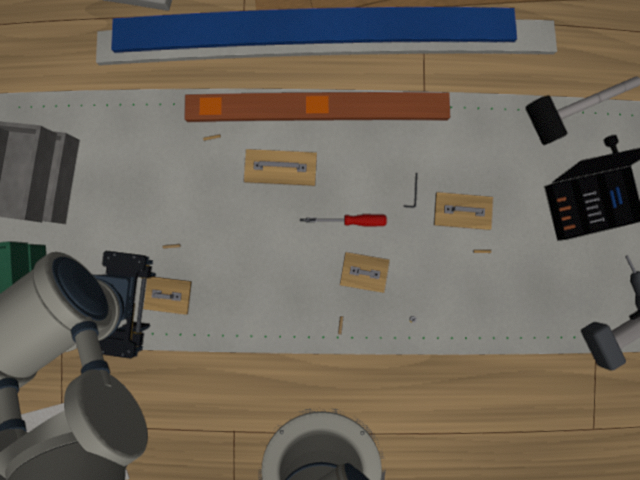

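All four handles stand on their fronts, at about (280,167), (463,211), (365,272) and (168,295). The screwdriver and hex key have not moved, and the gripper is clear. Handing in.

```bash
python3 -c "
from bench import ctrl
print(ctrl.sign_off(), ctrl.current_t())"
```

```text
the job is handed in; nothing more can be done
the job is handed in; nothing more can be done
```

I handed the job in at about 82 s: all four handles stand feet down on their matching fronts, screw holes within about 0.5 mm of the pilot holes by the wrist camera, and the screwdriver and hex key lie where they were.

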